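# Show a slide on the light panel, frosted end up

### The arm

A 6-joint arm with a two-finger parallel gripper is mounted at the origin on the work surface. World frame = base frame: x ahead of the robot, y to its left, z up, the work surface at z = 0. Lengths are in m, angles in rad, forces in N, time in s.
With the tool pointing down it reaches from about 0.275 to 0.725 m from the base axis. Payload 15.9 kg.
Tool frame: the origin (TCP) lies midway between the tips of the shut fingers; the grasp point (between the pads) lies 19 mm behind it; y points along the fingers, z is the direction in which the jaws open and shut, and the axes are right-handed (so a half turn about y gives the same grasp; the last joint's range is limited). The gripper opens to 85 mm and grips with 20 to 120 N. Pads are 22 mm wide; open, the fingers measure 114 mm over their backs; the gripper's body (76 mm by 85 mm) begins 54 mm behind the grasp point. The pads swing forward as they close: fully open they stand 13 mm farther back than shut.
Start: joints at [-1.187, 0.213, -0.034, 1.323, 0, 1.571], TCP at [0.187, -0.464, 0.231] pointing down, gripper open.
Joint ranges: [-2.98, 2.98], [-0.74, 1.72], [-1.14, 1.35], [-2.1, 2.04], [-1.57, 1.44], [-3.14, 3.14]. Speed limits (rad/s): [1.89, 1.89, 2.39, 2.57, 3.14, 3.14].

### API

Orientations are given as a unit quaternion [w, x, y, z].
In Python, from bench import robot gives the robot as it stands. The module is installed in compiled form; this text tells all that it offers.
- The arm moves only by the tool move_arm, never from a script. Its argument "plan" is one flat list of numbers, 4 for each row, row after row: the shift along the tool's x, y, z in mm, then the turn about the tool's y in degrees. In form: [dx, dy, dz, spin, dx, dy, dz, spin, ...]. A call has 1 to 5 rows; each row shifts and turns the commanded pose from where the row before left it, along the tool's axes as they then stand; what a row does not reach is not made up. A row lasts 1/8 s, in which the tool goes at most 62.5 mm and 10.7 degrees, less where a joint would pass 70% of its speed; a pose out of reach is approached as far as the arm can. A call with a gripper value outside its range is refused whole. "jaw" is the gripper's target within -1 to 1 (fully open at 1, half-way at 0, shut at -1), set as the call begins (left out, the last holds). The fingers move at their own pace and stop on an object; "squeeze" is the grip in N (left out, the last holds). Time passes only in rows, so rows that do not move let the fingers close. It gives the time, the measured TCP pose, the force and the opening at its end, in the units of the state.
- robot.state(): the state, without advancing time (a new reading comes with each control period).
- robot.capture(name): name is "side" or "top" or "wrist"; returns a dict with "color" (480x640x3 uint8, blue, green, red), "z_map" (480x640 float32, m along the optical axis (not along the pixel's ray), 0 where there is no reading), "intrinsics" (3x3 intrinsics, pixels), "extrinsics" (4x4, takes a point from world to camera coordinates). Camera axes: x right, y down, z forward; pixel columns grow to the right and rows downward; lengths in m; the calibration is good to about 2 mm. A picture is of the moment at which its call begins.
- robot.sign_off(): hands the job in, once; it reports no verdict.
The state is a dict: "clock": time; "joints": joint angles; "qvel": joint speeds; "joint_efforts": joint torques, N m; "tool_pos": TCP position; "eef_rot": TCP orientation; "ft_force": force on the tool from outside, world axes, zero at the start; "moment": the same for the moment, N m; "width": finger opening in m.
Only numpy, scipy, OpenCV 4.12 (cv2) and the standard library are available. Lean on these libraries where they do the work, as an engineer would, in place of code of your own. Each camera call takes 0.05 s, during which the arm holds its last target.

### The job

Press the light panel's blue button fully down to switch it on, then pick up the blue slide and tell its frosted end from the other white-banded end by the small notch in its corner. Finish while holding it by its clear middle, still, about 10 cm above the middle of the lit square, label face up and propped at about 40 degrees to the level with the frosted end the higher and its two long edges side by side at equal height (it may lean in any direction). Leave the amber slide and everything else on the bench where it is.

Things in the scene. Friction and masses are not known exactly. Their poses are not given: they have to be found in the camera images.
- slide_center (a point): centre of the blue glass slide, a rigid plate 96 x 36 x 8 mm, about 55 g, with a round purple specimen in the middle, half-way through its thickness. It lies flat, label face up, along a narrow fixed rest 70 x 24 mm, 26 mm high, so both long edges are free to grip. Its x axis points along it to the frosted end, y across it, z out of the label face
- slide_notch (a point): middle of the square notch, 11 x 11 mm, cut from one corner of the blue slide's frosted end (its +x, +y corner; 42 mm along x and 12 mm along y from the slide's centre). Both ends carry a white band 23 mm long on the upper face; the end with the notch is the frosted one, the other has both corners
- panel_middle (a point): middle of the lit square (108 x 112 mm) on top of the white light panel, 20 mm above the table; z up. The panel is a fixed slab 170 x 130 x 20 mm; its blue push button lies 85 mm from this point, along the panel's -x
- switch_top (a point): centre of the top of the panel's round blue push button, 28 mm across, on a grey housing
- switch (a joint): travel of the push button: 0 out, 0.006 m fully down; a spring that takes 5 N at the bottom and comes back up when let go
- amber_slide_center (a point): centre of the other slide, amber, same size, with a green specimen, on its own rest like the blue one's: a bystander
- dish: clear shallow petri dish, 76 mm across, 16 mm high; origin at the centre of its underside: a bystander
- jar: small white jar with blue cap, 44 mm across, 55 mm high; origin at the centre of its underside: a bystander
- wash_bottle: white wash bottle with blue cap, 68 mm across, 160 mm high; origin at the centre of its underside: a bystander
- cylinder: clear measuring cylinder, foot 56 mm across, 155 mm high; origin at the centre of its underside: a bystander
- beaker: glass beaker, 68 mm across, 80 mm high; origin at the centre of its underside: a bystander
- tube_rack: white rack of capped tubes, 100 x 200 mm, 112 mm high, fixed; origin at the centre of its underside
Mind the look-alikes: they are no part of the job. What is meant by the part that bears slide_center is not black, and is the larger of those in its own colour. What is shaped like the part that bears panel_middle but brown or turquoise is not meant.

How it is judged:
On the way, in this order (a step that is already met when the one before it is completed fails the run):
1. the panel's button is pressed down (value of joint switch above 0.0042 m), for 0.05 s.
2. the blue slide is gripped and lifted off its rest (height (world z) of slide_center above 0.055 m and contact force between the fingers and slide above 0.5 N), for 0.2 s.
At the end, for the whole second after the job is handed in: The fingers hold the blue slide still, within 21 mm of its middle; its centre is within 30 mm of over the lit square's middle and 65 to 140 mm above it; frosted end raised 25 to 55 degrees, label face up, long edges level to 11 degrees; it does not touch the panel; the button is up (contact force between the fingers and slide above 0.5 N and horizontal distance between slide_center and panel_middle below 0.03 m and z of slide_center in the frame of panel_middle between 0.065 and 0.14 m and angle between slide_center's own x axis and vertical between 0.61 and 1.13 rad and angle between slide_center's own y axis and vertical between 1.37 and 1.77 rad and angle between slide_center's own z axis and vertical below 1.05 rad and x of the grasp point in the frame of slide_center between -0.021 and 0.021 m and linear speed of slide below 0.02 m/s and value of joint switch below 0.002 m and contact force between slide and panel below 0.1 N); the arm keeps its last pose, push and grip.
It fails at once if the amber slide or another bystander is shifted by more than 2 cm (distance of any of amber_slide_center, dish, jar, wash_bottle, cylinder, beaker from where it was at the start of the episode above 0.02 m).
It also fails if it takes over 51 s, if anything falls off the work surface, if the arm or the gripper's body presses on something with over 40 N, if the wrist force passes 120 N, or if a joint passes its speed limit or range.

## Working session

There is one attempt and no reset: what is moved stays moved. The work goes in short steps, Python scripts to look and compute and a tool call to move; the robot and the scene stay as the last step left them, time stands still between calls to the robot, and variables do not carry over. Pictures are saved under pics/ and viewed, and the job is handed in when it is done.

Besides the shell and the picture viewer there is one more tool, called after "Emit:" as a command line: name --argument value ..., lists and objects as JSON in quotes. move_arm: Moves the arm, as the interface text tells. Its arguments: {"type":"object","properties":{"plan":{"type":"array"},"jaw":{"type":"number"},"squeeze":{"type":"number"}},"required":["plan"]}

```bash
mkdir -p pics; python3 - <<'E'
from bench import robot
import cv2,numpy as np,pickle
s=robot.state();print({k:np.round(v,3).tolist() for k,v in s.items()})
for n in ("top","side","wrist"):
    c=robot.capture(n);pickle.dump(c,open(n+'.pkl','wb'));cv2.imwrite(f'pics/{n}0.png',c['color'])
    print(n,c['intrinsics'].round(1).tolist(),c['extrinsics'].round(3).tolist())
E
```

```text
{'clock': 0.0, 'joints': [-1.187, 0.213, -0.035, 1.323, -0.0, 1.571], 'qvel': [0.002, 0.001, -0.0, 0.0, 0.001, 0.0], 'joint_efforts': [0.003, -68.616, 48.713, 0.017, -0.0, -0.0], 'tool_pos': [0.187, -0.463, 0.231], 'eef_rot': [0.135, -0.135, 0.694, -0.694], 'ft_force': [-0.362, 0.16, 0.13], 'moment': [-0.043, 0.008, 0.014], 'width': 0.085}
top [[600.1, 0.0, 316.6], [0.0, 600.1, 245.1], [0.0, 0.0, 1.0]] [[0.093, -0.996, 0.002, -0.055], [-0.971, -0.091, -0.222, 0.537], [0.221, 0.018, -0.975, 1.369], [0.0, 0.0, 0.0, 1.0]]
side [[519.8, 0.0, 318.2], [0.0, 519.8, 243.8], [0.0, 0.0, 1.0]] [[-0.887, -0.462, -0.008, 0.476], [-0.246, 0.487, -0.838, 0.18], [0.391, -0.741, -0.545, 0.918], [0.0, 0.0, 0.0, 1.0]]
wrist [[349.5, 0.0, 320.0], [0.0, 349.5, 236.5], [0.0, 0.0, 1.0]] [[0.375, -0.927, -0.001, -0.5], [-0.886, -0.359, 0.292, -0.04], [-0.271, -0.108, -0.956, 0.379], [0.0, 0.0, 0.0, 1.0]]
```

View pics/top0.png

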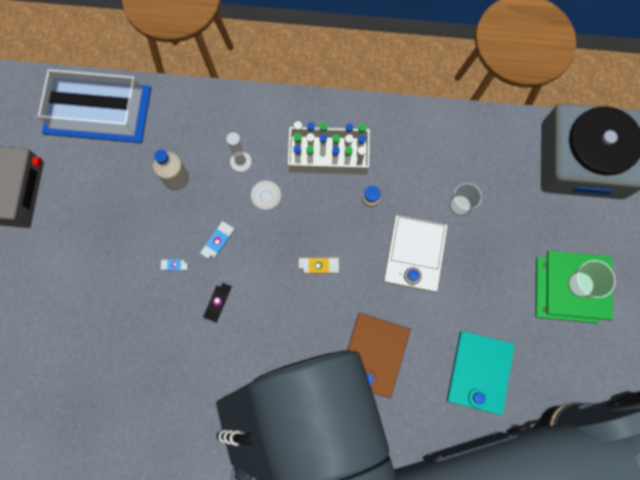

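View pics/side0.png

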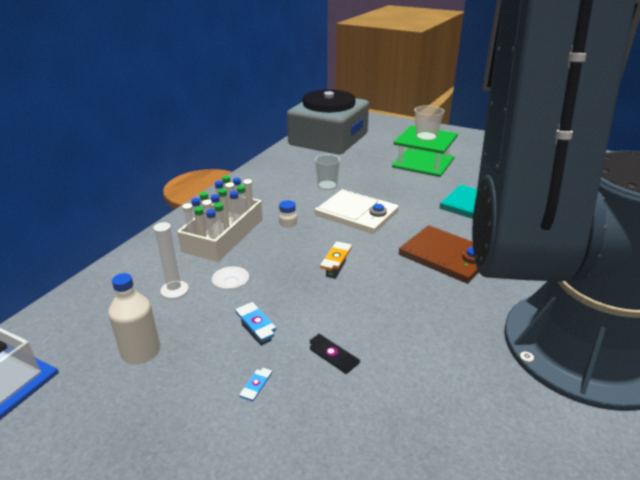

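View pics/wrist0.png

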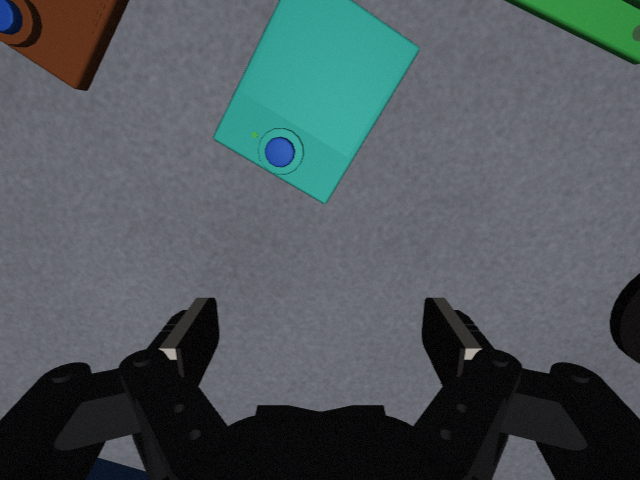

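The top view shows the larger blue slide at about (217,240) and the white panel at (417,253), with its button at (413,276). Because the tool only turns about its own axis, the tilt will have to come from pivoting the slide between the pads against a fixed edge. I'll measure those first, and the rack too.

```bash
cat > h.py <<'E'
import numpy as np,cv2,pickle
def world(c):
    z=c['z_map'].astype(float);K=c['intrinsics'];v,u=np.indices(z.shape)
    P=np.stack([(u-K[0,2])*z/K[0,0],(v-K[1,2])*z/K[1,1],z],-1)
    E=c['extrinsics'];W=(P-E[:3,3])@E[:3,:3]
    W[z==0]=np.nan
    return W
def proj(c,p):
    E=c['extrinsics'];q=E[:3,:3]@np.array(p)+E[:3,3];K=c['intrinsics'];q=K@q;return q[:2]/q[2]
E
python3 - <<'E'
from h import *
c=pickle.load(open('top.pkl','rb'));W=world(c)
for n,(u,v) in dict(slide=(217,240),btn=(413,274),panel=(418,240),amber=(318,266),jar=(372,194),dish=(266,194),cyl=(233,140),wb=(162,157),beaker=(465,200),brown=(380,350),small=(174,265),black=(217,301),green=(560,270)).items(): print(n,u,v,W[v,u].round(3))
print('rack');
for v in range(118,180,5): print(v,[tuple((W[v,u]*1000).round().astype(int)) for u in (287,292,300,318,335,350,368)])
a=cv2.resize(c['color'][90:320,140:460],None,fx=2.5,fy=2.5,interpolation=cv2.INTER_CUBIC);cv2.imwrite('pics/zt.png',a)
s=pickle.load(open('side.pkl','rb'))
a=cv2.resize(s['color'][160:400,160:400],None,fx=2.5,fy=2.5,interpolation=cv2.INTER_CUBIC);cv2.imwrite('pics/zs.png',a)
E
```

```text
slide 217 240 [0.537 0.238 0.031]
btn 413 274 [ 0.496 -0.241  0.04 ]
panel 418 240 [ 0.585 -0.251  0.022]
amber 318 266 [ 0.495 -0.012  0.036]
jar 372 194 [ 0.681 -0.127  0.057]
dish 266 194 [0.673 0.136 0.003]
cyl 233 140 [0.75  0.209 0.153]
wb 162 157 [0.691 0.365 0.159]
beaker 465 200 [ 0.706 -0.367 -0.   ]
brown 380 350 [ 0.311 -0.176  0.022]
small 174 265 [0.47  0.34  0.006]
black 217 301 [0.391 0.222 0.013]
green 560 270 [ 0.528 -0.573  0.085]
rack
118 [(np.int64(885), np.int64(105), np.int64(2)), (np.int64(887), np.int64(92), np.int64(0)), (np.int64(886), np.int64(71), np.int64(6)), (np.int64(892), np.int64(24), np.int64(2)), (np.int64(895), np.int64(-20), np.int64(5)), (np.int64(904), np.int64(-59), np.int64(-5)), (np.int64(905), np.int64(-106), np.int64(0))]
123 [(np.int64(874), np.int64(104), np.int64(-5)), (np.int64(875), np.int64(91), np.int64(-5)), (np.int64(825), np.int64(62), np.int64(113)), (np.int64(881), np.int64(23), np.int64(-3)), (np.int64(883), np.int64(-21), np.int64(2)), (np.int64(888), np.int64(-60), np.int64(-1)), (np.int64(890), np.int64(-107), np.int64(2))
[... 2852 characters left out ...]
 np.int64(43)), (np.int64(749), np.int64(-113), np.int64(49))]
173 [(np.int64(732), np.int64(89), np.int64(7)), (np.int64(733), np.int64(76), np.int64(9)), (np.int64(739), np.int64(56), np.int64(-3)), (np.int64(742), np.int64(10), np.int64(2)), (np.int64(745), np.int64(-33), np.int64(5)), (np.int64(745), np.int64(-71), np.int64(13)), (np.int64(754), np.int64(-117), np.int64(0))]
178 [(np.int64(719), np.int64(87), np.int64(6)), (np.int64(722), np.int64(75), np.int64(3)), (np.int64(726), np.int64(55), np.int64(-5)), (np.int64(730), np.int64(9), np.int64(-1)), (np.int64(735), np.int64(-34), np.int64(-6)), (np.int64(735), np.int64(-72), np.int64(4)), (np.int64(741), np.int64(-118), np.int64(0))]
```

View pics/zt.png

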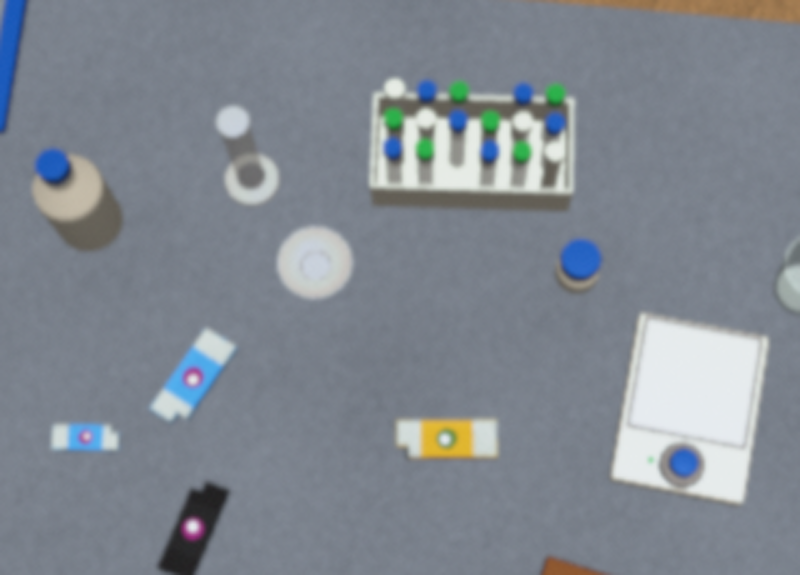

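View pics/zs.png

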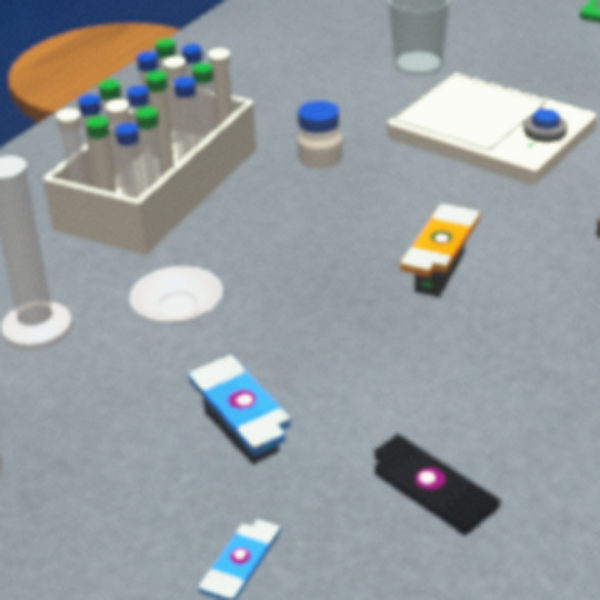

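The rack wall is too far out and its tubes crowd it, so I'll pivot in two stages:
1. Lay the frosted half on the end of the slide's own rest and push down.
2. Push the clear end against the panel's +y side wall while rising.

Next I'll get accurate poses for the slide, panel and button.

```bash
cat >> h.py <<'E'
def at_z(c,uv,z):
    K=c['intrinsics'];E=c['extrinsics'];R=E[:3,:3];o=-R.T@E[:3,3]
    d=R.T@np.linalg.inv(K)@np.array([uv[0],uv[1],1.]);return o+d*(z-o[2])/d[2]
def rect(c,mask,z):
    m=cv2.morphologyEx(mask.astype(np.uint8),cv2.MORPH_OPEN,np.ones((2,2)))
    n,l,st,ce=cv2.connectedComponentsWithStats(m)
    k=1+np.argmax(st[1:,4]);v,u=np.nonzero(l==k)
    P=np.array([at_z(c,(a,b),z)[:2] for a,b in zip(u,v)])
    r=cv2.minAreaRect((P*1000).astype(np.float32));return r,P.mean(0),P
E
python3 - <<'E'
from h import *
for n in('top','side'):
    c=pickle.load(open(n+'.pkl','rb'));hsv=cv2.cvtColor(c['color'],cv2.COLOR_BGR2HSV);B,G,R=[c['color'][...,i].astype(int) for i in range(3)]
    W=world(c)
    def reg(x,y,r): 
        return (abs(W[...,0]-x)<r)&(abs(W[...,1]-y)<r)
    m=reg(.537,.238,.065)&(W[...,2]>-.01)&((hsv[...,1]>120)&(abs(hsv[...,0]-105)<15)&(hsv[...,2]>150)|((R>165)))
    r,ce,P=rect(c,m,.034);print(n,'slide',r,cv2.boxPoints(r).round().tolist(),ce.round(4))
    m=reg(.537,.238,.065)&(hsv[...,1]>120)&(abs(hsv[...,0]-105)<15)&(hsv[...,2]>150)
    r,ce,P=rect(c,m,.034);print(n,'blue part',r,ce.round(4))
    m=reg(.556,-.245,.13)&(R>200)&(G>190);r,ce,P=rect(c,m,.020);print(n,'panel',r,cv2.boxPoints(r).round().tolist())
    m=reg(.49,-.245,.03)&(hsv[...,1]>150)&(abs(hsv[...,0]-112)<12);zz=np.nanmedian(W[...,2][m]);r,ce,P=rect(c,m,.038);print(n,'btn',r,ce.round(4),'z',zz,np.nanpercentile(W[...,2][m],[10,90]))
E
```

```text
top slide ((565.7786865234375, 219.60897827148438), (34.65666961669922, 22.163963317871094), 63.02964782714844) [[548.0, 209.0], [568.0, 199.0], [584.0, 230.0], [564.0, 240.0]] [0.5656 0.2195]Traceback (most recent call last):
  File "<stdin>", line 10, in <module>
  File "h.py", line 16, in rect
    k=1+np.argmax(st[1:,4]);v,u=np.nonzero(l==k)
        ~~~~~~~~~^^^^^^^^^^
    return _wrapfunc(a, 'argmax', axis=axis, out=out, **kwds)
    return bound(*args, **kwds)
ValueError: attempt to get argmax of an empty sequence
```

```bash
python3 - <<'E'
from h import *
c=pickle.load(open('top.pkl','rb'));hsv=cv2.cvtColor(c['color'],cv2.COLOR_BGR2HSV)
for u,v in((222,234),(212,246),(227,227),(208,254),(217,240),(200,240),(413,275),(405,245),(395,280),(395,270)):print(u,v,c['color'][v,u],hsv[v,u])
s=pickle.load(open('side.pkl','rb'));hs=cv2.cvtColor(s['color'],cv2.COLOR_BGR2HSV)
print(s['color'][317,250],s['color'][312,246],s['color'][333,266],s['color'][335,240],s['color'][209,340])
E
```

```text
222 234 [234 172  83] [102 165 234]
212 246 [235 172  78] [102 170 235]
227 227 [218 219 211] [ 86   9 219]
208 254 [216 218 207] [ 85  13 218]
217 240 [206 187 210] [155  28 210]
200 240 [139 129 122] [108  31 139]
413 275 [205 110  50] [108 193 205]
405 245 [238 235 230] [101   9 238]
395 280 [235 234 229] [ 95   7 235]
395 270 [235 235 230] [ 90   5 235]
[247 180  75] [239 242 234] [241 246 242] [168 161 151] [246 252 251]
```

```bash
cat > meas.py <<'E'
from h import *
for n in('top','side'):
    c=pickle.load(open(n+'.pkl','rb'));hsv=cv2.cvtColor(c['color'],cv2.COLOR_BGR2HSV).astype(int);B,G,R=[c['color'][...,i].astype(int) for i in range(3)]
    W=world(c)
    def reg(x,y,r): 
        return (abs(W[...,0]-x)<r)&(abs(W[...,1]-y)<r)
    t=185 if n=='top' else 200
    bl=(hsv[...,1]>90)&(abs(hsv[...,0]-103)<12)&(hsv[...,2]>150)
    m=cv2.morphologyEx((reg(.537,.238,.065)&(bl|(B>t)&(G>t-20))).astype(np.uint8),cv2.MORPH_CLOSE,np.ones((5,5)))
    r,ce,P=rect(c,m,.034);print(n,'slide',r,cv2.boxPoints(r).round().tolist(),ce.round(4))
    r,ce,P=rect(c,reg(.537,.238,.065)&bl,.034);print(n,'blue part',r,ce.round(4))
    m=reg(.556,-.245,.13)&(R>215)&(G>190);r,ce,P=rect(c,m,.020);print(n,'panel',r,cv2.boxPoints(r).round().tolist())
    m=reg(.49,-.245,.03)&(hsv[...,1]>150)&(abs(hsv[...,0]-110)<12);zz=np.nanmedian(W[...,2][m]);r,ce,P=rect(c,m,zz);print(n,'btn',r,ce.round(4),'z',zz,np.nanpercentile(W[...,2][m],[10,90]))
E
python3 meas.py
```

```text
top slide ((532.7750244140625, 235.10455322265625), (40.0182991027832, 95.49786376953125), 63.706787109375) [[481.0, 238.0], [567.0, 196.0], [584.0, 232.0], [499.0, 274.0]] [0.5342 0.2351]
top blue part ((532.5762329101562, 235.20277404785156), (40.0182991027832, 49.75139236450195), 63.706787109375) [0.5325 0.2346]
top panel ((576.836181640625, -252.75440979003906), (109.94483184814453, 105.90988159179688), 83.95013427734375) [[518.0, -302.0], [624.0, -313.0], [635.0, -204.0], [530.0, -193.0]]
top btn ((491.9248962402344, -244.02407836914062), (21.960391998291016, 21.479299545288086), 3.349385976791382) [ 0.4917 -0.2432] z 0.04272357617424381 [0.03853936 0.04632927]
side slide ((534.1827392578125, 240.83322143554688), (38.60055160522461, 99.08526611328125), 63.35542678833008) [[481.0, 246.0], [570.0, 201.0], [587.0, 236.0], [499.0, 280.0]] [0.5344 0.2412]
side blue part ((535.3375854492188, 240.27085876464844), (38.196685791015625, 47.88182830810547), 64.09993743896484) [0.5349 0.2404]
side panel ((550.903076171875, -241.56149291992188), (130.60060119628906, 167.00186157226562), 84.23928833007812) [[461.0, -298.0], [627.0, -315.0], [641.0, -185.0], [474.0, -168.0]]
side btn ((490.30584716796875, -228.9227294921875), (19.276403427124023, 25.090517044067383), 22.29669952392578) [ 0.4906 -0.2287] z 0.04287720846314903 [0.03924425 0.0438763 ]
```

```bash
cat >> h.py <<'E'
from scipy.spatial.transform import Rotation as Ro
def tool(s):
    q=s['eef_rot'];return Ro.from_quat([q[1],q[2],q[3],q[0]]).as_matrix()
def togo(s,p,zdir=None):
    R=tool(s);d=R.T@(np.array(p)-s['tool_pos'])*1000
    out=d.round(1).tolist();sp=None
    if zdir is not None: # angle to spin about y so jaw axis lies along zdir (deg)
        a=R.T@np.array([np.cos(np.radians(zdir)),np.sin(np.radians(zdir)),0]);sp=np.degrees(np.arctan2(a[0],a[2]));sp=(sp+90)%180-90
    return out,sp
E
python3 - <<'E'
from h import *;from bench import robot
s=robot.state();print(tool(s).round(3));print(togo(s,[.492,-.240,.12],-6+90),togo(s,[.492,-.24,.12],243.7))
E
```

```text
[[-0.927 -0.     0.374]
 [-0.374  0.001 -0.927]
 [ 0.    -1.    -0.001]]
([-366.4, 111.0, -92.9], np.float64(27.989338130753822)) ([-366.4, 111.0, -92.9], np.float64(48.28933952046208))
```

Emit:
move_arm --plan '[-52, 0, -13, 0, -52, 8, -13, 0, -52, 16, -13, 0, -52, 16, -13, 0, -52, 16, -13, 0]' --jaw -1

```text
clock: 0.78
tool_pos: [0.4051, -0.3047, 0.1747]
eef_rot: [-0.135, 0.135, -0.694, 0.694]
ft_force: [0.2, 0.0, -0.6]
width: -0.0
```

Emit:
move_arm --plan '[-52, 16, -13, 0, -54, 16, -15, 0, 0, 10, 0, 0, 0, 0, 0, 0]'

```text
clock: 1.27
tool_pos: [0.491, -0.2401, 0.1324]
eef_rot: [0.134, -0.136, 0.694, -0.694]
ft_force: [0.3, -0.2, 1.2]
width: 0.0002
```

```bash
python3 - <<'E'
from h import *;from bench import robot
s=robot.state();print(s['clock'],s['tool_pos'],s['joints'].round(2),s['width'],togo(s,[.492,-.240,.06]))
c=robot.capture('wrist');cv2.imwrite('pics/w1.png',c['color']);pickle.dump(c,open('w1.pkl','wb'))
hsv=cv2.cvtColor(c['color'],cv2.COLOR_BGR2HSV).astype(int);W=world(c)
for p in([.492,-.24,.04],[.577,-.249,.02]):print(proj(c,p))
m=(hsv[...,1]>140)&(abs(hsv[...,0]-110)<14)&(abs(W[...,0]-.492)<.04)&(abs(W[...,1]+.24)<.04)
zz=np.nanmedian(W[...,2][m]);print(m.sum(),zz,W[m].mean(0));print(rect(c,m,zz)[:2])
E
```

```text
1.275 [ 0.49099747 -0.2400702   0.13243747] [-0.45  0.35 -0.11  1.12 -0.    2.3 ] 0.00022818791021131236 ([-1.1, 72.4, 0.4], None)
[319.95689238 237.29634086]
[377.95885584 125.23717264]
2548 0.18224719649028703 [ 0.49947694 -0.23953023  0.13157982]
(((534.2864379882812, -224.81065368652344), (10.994976997375488, 10.290534019470215), 22.114498138427734), array([ 0.53415997, -0.22479444]))
```

View pics/w1.png

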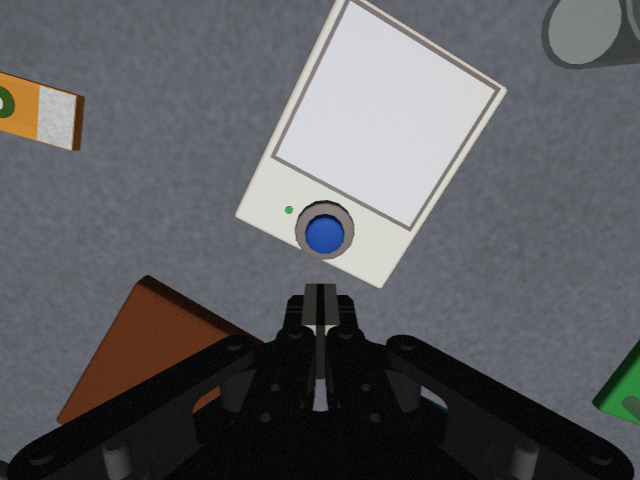

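```bash
python3 - <<'E'
from h import *
c=pickle.load(open('w1.pkl','rb'));W=world(c)
print('btn',at_z(c,(325,235),.038),W[228:242:3,325].round(4).tolist())
P=[at_z(c,p,.02)[:2] for p in((349,0),(500,90),(410,230),(275,157))];print(np.round(P,4),np.mean(P,0))
print('slab',[at_z(c,p,.02)[:2].round(4).tolist() for p in ((237,215),(381,287),(506,90))])
d=P[0]-P[3];print(np.degrees(np.arctan2(d[1],d[0])))
E
```

```text
btn [ 0.49434823 -0.24289948  0.038     ] [[0.4996, -0.2407, 0.0401], [0.4982, -0.2413, 0.0423], [0.4962, -0.2421, 0.0425], [0.4941, -0.2429, 0.0421], [0.4922, -0.2437, 0.0425]]
[[ 0.6386 -0.2003]
 [ 0.6286 -0.3159]
 [ 0.5173 -0.3034]
 [ 0.5298 -0.19  ]] [ 0.57858305 -0.25239264]
slab [[0.4791, -0.1781], [0.4661, -0.3031], [0.6301, -0.3196]]
-5.394145337757399
```

Emit:
move_arm --plan '[-1, 40, 3, 0, 0, 40, 0, 0, 0, 4, 0, 0, 0, 3, 0, 0, 0, 0, 0, 0]'

```text
clock: 1.95
tool_pos: [0.4945, -0.2434, 0.0478]
eef_rot: [-0.135, 0.134, -0.694, 0.695]
ft_force: [-0.2, -0.5, 0.2]
width: -0.0
```

Emit:
move_arm --plan '[0, 3, 0, 0, 0, 3, 0, 0, 0, 2, 0, 0, 0, 0, 0, 0]'

```text
clock: 2.45
tool_pos: [0.4942, -0.2429, 0.0384]
eef_rot: [-0.135, 0.135, -0.694, 0.694]
ft_force: [2.3, -0.6, 3.1]
width: -0.0001
```

Emit:
move_arm --plan '[0, 1.5, 0, 0, 0, 1, 0, 0, 0, 0, 0, 0]'

```text
clock: 2.82
tool_pos: [0.4941, -0.2429, 0.036]
eef_rot: [-0.135, 0.135, -0.694, 0.694]
ft_force: [2.4, -1.5, 5.2]
width: -0.0001
```

Emit:
move_arm --plan '[0, 1, 0, 0, 0, 1, 0, 0, 0, 0, 0, 0]'

```text
clock: 3.2
tool_pos: [0.4943, -0.243, 0.0355]
eef_rot: [-0.135, 0.134, -0.694, 0.695]
ft_force: [-6.8, 2.9, 34.8]
width: -0.0001
```

```bash
python3 - <<'E'
from h import *;from bench import robot
s=robot.state();print(s['tool_pos'],s['ft_force'])
for n in('wrist','side'):
    c=robot.capture(n);cv2.imwrite(f'pics/{n}2.png',c['color'] if n=='wrist' else cv2.resize(c['color'][150:270,280:440],None,fx=4,fy=4))
E
```

```text
[ 0.49433567 -0.24302332  0.03554204] [-6.80518782  2.86488055 34.7524577 ]
```

View pics/wrist2.png

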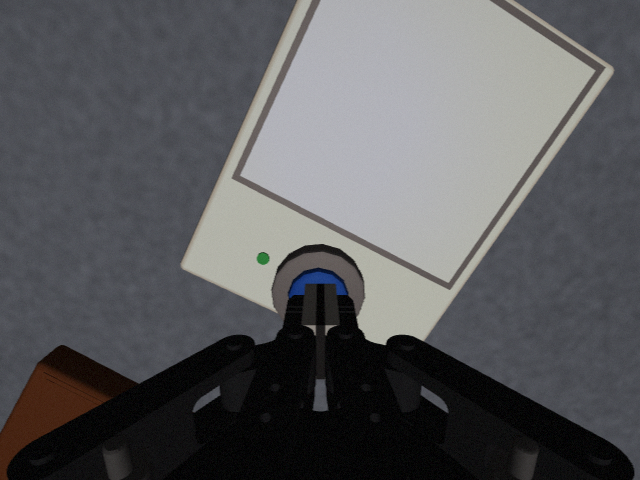

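Emit:
move_arm --plan '[0, -30, 0, 0, 0, -50, 0, -10, 0, -50, 0, -10, 0, 0, 0, -10, 0, 0, 0, -10]' --jaw 1

```text
clock: 3.92
tool_pos: [0.4936, -0.2426, 0.1639]
eef_rot: [0.366, -0.366, 0.605, -0.605]
ft_force: [-0.2, 0.6, -0.7]
width: 0.0851
```

Emit:
move_arm --plan '[0, 0, 0, -10, 0, 0, 0, -10, 0, 0, 0, -10, 0, 0, 0, -10, 0, 0, 0, -10]'

```text
clock: 4.55
tool_pos: [0.4933, -0.2424, 0.1632]
eef_rot: [-0.587, 0.587, -0.394, 0.393]
ft_force: [-0.1, 0.1, 0.4]
width: 0.085
```

Emit:
move_arm --plan '[0, 0, 0, -10, 0, 0, 0, -10, 0, 0, 0, -10, 0, 0, 0, -10, 0, 0, 0, 0]'

```text
clock: 5.18
tool_pos: [0.4933, -0.2425, 0.1633]
eef_rot: [0.686, -0.686, 0.172, -0.171]
ft_force: [-0.6, 0.5, 0.5]
width: 0.0856
```

```bash
python3 - <<'E'
from h import *;from bench import robot
s=robot.state();print(s['clock'],s['tool_pos'],s['joints'].round(2),s['ft_force'],s['width'],togo(s,[.534,.2375,.15],63.7));print(tool(s).round(3))
E
```

```text
5.175 [ 0.49334597 -0.24248081  0.1633387 ] [-0.46  0.34 -0.04  1.19  0.    0.03] [-0.64036901  0.47536992  0.52703427] 0.08562424374396903 ([-189.9, 13.6, 442.7], np.float64(-1.7618454557883467))
[[ 0.882 -0.001  0.47 ]
 [-0.47   0.001  0.882]
 [-0.001 -1.    -0.   ]]
```

Emit:
move_arm --plan '[-20, 0, 48, 0, -20, 0, 48, 0, -20, 0, 48, 0, -20, 0, 48, 0, -20, 0, 48, 0]'

```text
clock: 5.8
tool_pos: [0.5179, 0.0178, 0.1637]
eef_rot: [-0.686, 0.686, -0.173, 0.173]
ft_force: [0.8, 1.1, 0.2]
width: 0.0855
```

Emit:
move_arm --plan '[-20, 0, 48, 0, -20, 0, 48, 0, -20, 0, 48, 0, -20, 10, 48, 0, 0, 0, 0, -1.8]'

```text
clock: 6.42
tool_pos: [0.5369, 0.226, 0.1524]
eef_rot: [-0.688, 0.689, -0.161, 0.16]
ft_force: [-0.3, -0.1, -1.8]
width: 0.085
```

```bash
python3 - <<'E'
from h import *;from bench import robot
s=robot.state();print(s['clock'],s['tool_pos'],s['joints'].round(2),s['ft_force'],togo(s,[.534,.2375,.15],63.7))
c=robot.capture('wrist');cv2.imwrite('pics/w3.png',c['color']);pickle.dump(c,open('w3.pkl','wb'))
E
```

```text
6.425 [0.53692532 0.22602877 0.15241495] [0.4  0.41 0.04 1.2  0.   0.86] [-0.33394265 -0.11515537 -1.83244184] ([-7.7, 2.4, 9.0], np.float64(0.0760749321419496))
```

View pics/w3.png

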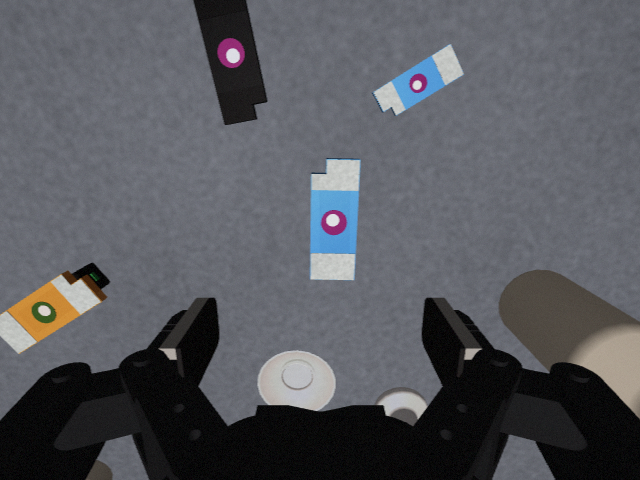

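The wrist view shows the slide's centre at (334,221). The notch is at (318,165), which is the upper end in the image, pointing towards −x,+y in the world.

```bash
python3 - <<'E'
from h import *;from bench import robot
c=pickle.load(open('w3.pkl','rb'));s=robot.state()
q={n:at_z(c,p,.034)[:2] for n,p in dict(a=(360,158.5),b=(355,280),d=(311,280),e=(311,173),ctr=(334,221.5)).items()};print({k:v.round(4) for k,v in q.items()})
print('len',np.linalg.norm(q['a']-q['b']),'w',np.linalg.norm(q['b']-q['d']))
m=(q['a']+q['d'])/2;d=q['a']-q['b'];e=q['e']-q['d'];an=np.degrees(np.arctan2(d[1],d[0]));an2=np.degrees(np.arctan2(e[1],e[0]));print(m,an,an2)
print(togo(s,[*((m+q['ctr'])/2),.07],(an+an2)/2-90))
E
```

```text
{'a': array([0.5   , 0.2755]), 'b': array([0.5863, 0.2322]), 'd': array([0.5706, 0.2001]), 'e': array([0.4936, 0.2386]), 'ctr': array([0.5345, 0.238 ])}
len 0.09659784496794727 w 0.035738184917891776
[0.53528503 0.23780325] 153.33350702659536 153.40113150329412
([-7.8, 82.9, 11.4], np.float64(0.49999882558670095))
```

Emit:
move_arm --plan '[-8, 0, 11, 0.5, 0, 50, 0, 0, 0, 50, 0, 0, 0, 30, 0, 0, 0, 12, 0, 0]'

```text
clock: 7.1
tool_pos: [0.5347, 0.2358, 0.0106]
eef_rot: [-0.687, 0.688, -0.165, 0.164]
ft_force: [0.4, 0.3, -0.1]
width: 0.0855
```

```bash
python3 - <<'E'
from h import *;from bench import robot
s=robot.state();print(s['clock'],s['tool_pos'],s['ft_force'],togo(s,[.535,.238,.010],63.4))
c=robot.capture('wrist');cv2.imwrite('pics/w4.png',c['color'])
E
```

```text
7.1 [0.53465457 0.23575034 0.01061196] [ 0.3622033   0.31468839 -0.12795466] ([-0.7, 0.6, 2.2], np.float64(-0.27693954009191657))
```

View pics/w4.png

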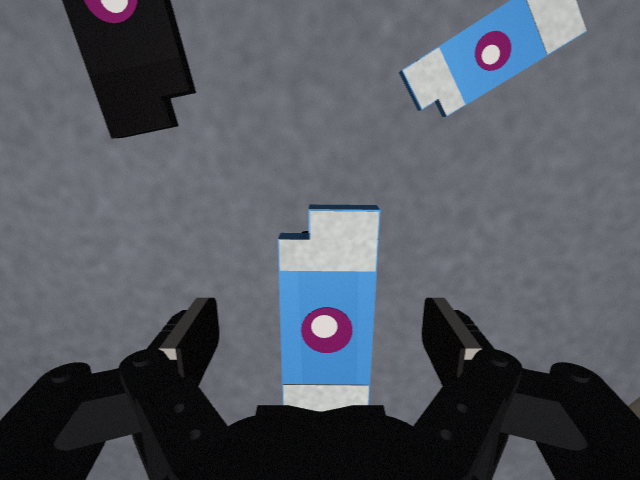

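The fingers straddle the slide, which sits slightly to the right at column 327. I'll shift 2 mm and close gently.

Emit:
move_arm --plan '[0, 0, 2, 0, 0, 0, 0, 0, 0, 0, 0, 0, 0, 0, 0, 0, 0, 0, 0, 0]' --jaw -1 --squeeze 25

```text
clock: 7.78
tool_pos: [0.537, 0.2387, 0.0129]
eef_rot: [0.688, -0.688, 0.163, -0.164]
ft_force: [-0.8, -0.4, 7.3]
width: 0.0355
```

Emit:
move_arm --plan '[0, -10, 0, 0, 0, -20, 0, 0, 0, -20, 0, 0, 0, 0, 0, 0, 0, 0, 0, 0]'

```text
clock: 8.4
tool_pos: [0.5362, 0.2383, 0.0615]
eef_rot: [-0.688, 0.688, -0.163, 0.163]
ft_force: [-0.4, -0.2, -1.6]
width: 0.0355
```

```bash
python3 - <<'E'
from h import *;from bench import robot
s=robot.state();print(s['clock'],s['tool_pos'],s['ft_force'],s['width'])
for n in('wrist','side'):
    c=robot.capture(n);cv2.imwrite(f'pics/{n}5.png',c['color'] if n=='wrist' else cv2.resize(c['color'][200:400,140:360],None,fx=3,fy=3))
    pickle.dump(c,open(n+'5.pkl','wb'))
E
```

```text
8.4 [0.53618311 0.23828805 0.0615044 ] [-0.42298333 -0.24871507 -1.56953034] 0.03549102342218028
```

View pics/wrist5.png

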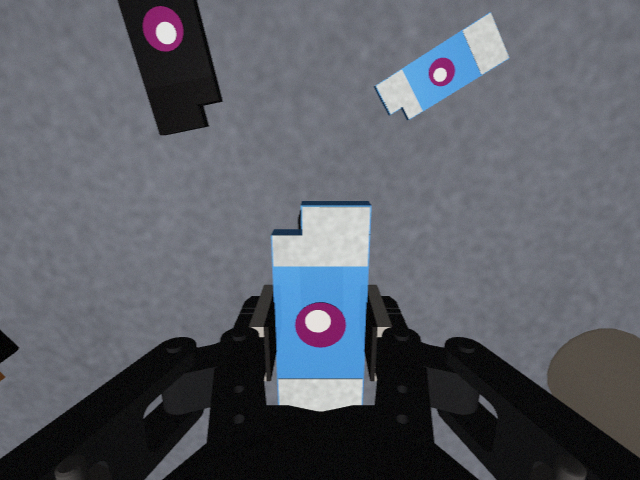

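View pics/side5.png

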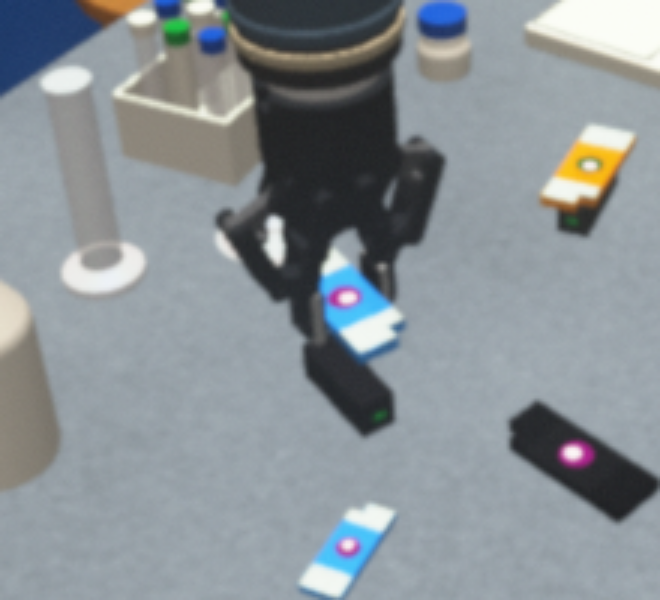

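Gripped at 35.5 mm wide and lifted. The notched frosted end is towards tool −x. For stage 1 I move 55 mm along tool +x, so the frosted half hangs over the rest's end, and then descend.

Emit:
move_arm --plan '[28, 0, 0, 0, 27, 0, 0, 0, 0, 30, 0, 0, 0, 15, 0, 0, 0, 0, 0, 0]' --squeeze 20

```text
clock: 9.12
tool_pos: [0.5842, 0.2134, 0.0155]
eef_rot: [-0.687, 0.689, -0.164, 0.162]
ft_force: [-0.3, -0.2, 0.7]
width: 0.0352
```

Emit:
move_arm --plan '[0, 2, 0, 0, 0, 2, 0, 0, 0, 2, 0, 0, 0, 0, 0, 0]'

```text
clock: 9.62
tool_pos: [0.5861, 0.2139, 0.0118]
eef_rot: [0.688, -0.688, 0.163, -0.164]
ft_force: [-0.8, -2.3, 6.4]
width: 0.0355
```

Emit:
move_arm --plan '[0, 2, 0, 0, 0, 2, 0, 0, 0, 0, 0, 0]'

```text
clock: 10.0
tool_pos: [0.5866, 0.2137, 0.0081]
eef_rot: [0.688, -0.688, 0.163, -0.164]
ft_force: [1.1, -2.9, 9.3]
width: 0.0352
```

```bash
python3 - <<'E'
from h import *;from bench import robot
s=robot.state();print(s['clock'],s['tool_pos'],s['ft_force'],s['width'])
for n in('wrist','side'):
    c=robot.capture(n);cv2.imwrite(f'pics/{n}6.png',c['color'] if n=='wrist' else cv2.resize(c['color'][200:400,140:360],None,fx=3,fy=3))
E
```

```text
10.0 [0.58659067 0.2137485  0.00810072] [ 1.0617523  -2.86812713  9.28869558] 0.035234493090253775
```

View pics/wrist6.png

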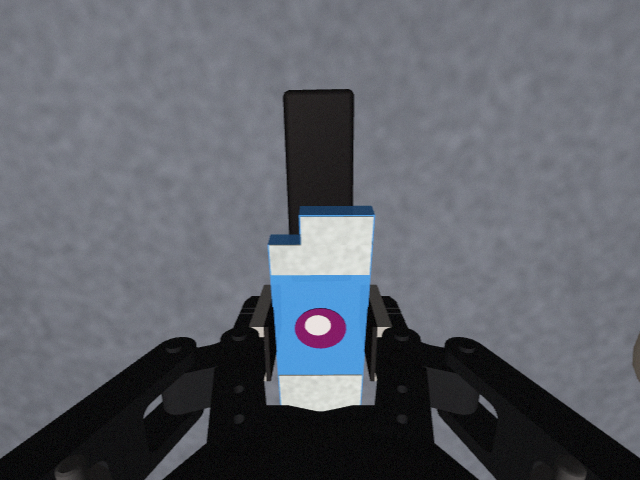

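View pics/side6.png

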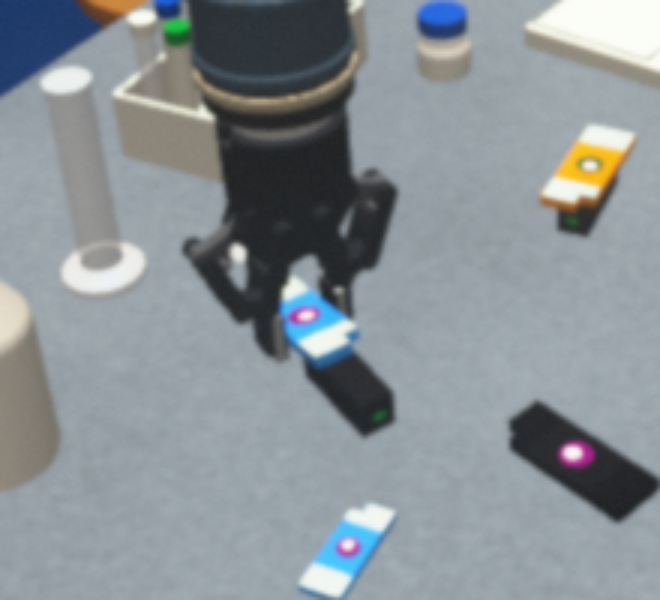

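The frosted end is rising and its end face is now visible at row 210. I'll press a little further.

Emit:
move_arm --plan '[0, 2, 0, 0, 0, 1.5, 0, 0, 0, 0, 0, 0]'

```text
clock: 10.48
tool_pos: [0.5866, 0.2137, 0.0047]
eef_rot: [0.688, -0.688, 0.163, -0.164]
ft_force: [0.9, -2.8, 11.5]
width: 0.0353
```

```bash
cat >> h.py <<'E'
def tiltdepth(c,s):
    """fit plane to slide face points (white/blue) near the grasp in the wrist cam, give normal in tool frame"""
    W=world(c);R=tool(s);T=(W-s['tool_pos'])@R   # tool coords
    B,G,Rr=[c['color'][...,i].astype(int) for i in range(3)]
    m=(abs(T[...,0])<.06)&(abs(T[...,2])<.015)&(T[...,1]<.03)&(T[...,1]>-.06)&((B>190))&(W[...,2]>.002)
    Q=T[m];
    for _ in range(5):
        A=np.c_[Q[:,0],Q[:,2],np.ones(len(Q))];k=np.linalg.lstsq(A,Q[:,1],rcond=None)[0];r=Q[:,1]-A@k
        Q=Q[abs(r)<max(2*r.std(),.001)]
    return dict(n=len(Q),slope_deg=np.degrees(np.arctan(k[0])).round(1),roll=np.degrees(np.arctan(k[1])).round(1),y0=k[2].round(4),xr=(Q[:,0].min().round(3),Q[:,0].max().round(3)),std=r.std().round(4))
E
python3 - <<'E'
from h import *;from bench import robot
s=robot.state();print(s['clock'],s['tool_pos'],s['ft_force'],s['width'])
c=robot.capture('wrist');print(tiltdepth(c,s))
cv2.imwrite('pics/w7.png',c['color'])
E
```

```text
10.475 [0.58664569 0.21372703 0.00471225] [ 0.88693837 -2.80200039 11.47639232] 0.03530986828631955
{'n': 11516, 'slope_deg': np.float64(16.4), 'roll': np.float64(0.2), 'y0': np.float64(-0.0243), 'xr': (np.float64(-0.047), np.float64(0.045)), 'std': np.float64(0.0005)}
```

View pics/w7.png

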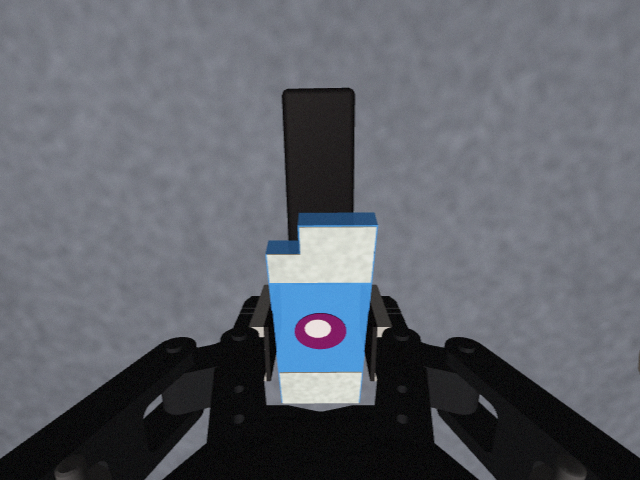

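Depth in the wrist view gives a 16.4° tilt with 0.2° roll. For stage 2 I carry it to the panel's +y side wall with the clear end facing the wall.

Emit:
move_arm --plan '[5, -20, 0, 0, 0, -50, 0, 0, 0, -50, 0, 10, 0, -40, 0, 10, 0, 0, 0, 10]'

```text
clock: 11.15
tool_pos: [0.5916, 0.2121, 0.1673]
eef_rot: [0.623, -0.62, 0.336, -0.339]
ft_force: [0.2, -0.2, -1.3]
width: 0.0354
```

Emit:
move_arm --plan '[0, 0, 0, 10, 0, 0, 0, 10, 0, 0, 0, 10, 0, 0, 0, 9, 0, 0, 0, 0]'

```text
clock: 11.78
tool_pos: [0.59, 0.2115, 0.1636]
eef_rot: [-0.475, 0.475, -0.524, 0.524]
ft_force: [-0.2, -0.8, -0.3]
width: 0.0353
```

```bash
python3 - <<'E'
from h import *;from bench import robot
s=robot.state();print(s['clock'],s['tool_pos'],s['joints'].round(2),s['ft_force'],togo(s,[.571,-.127,.1],-5.7));print(tool(s).round(3))
E
```

```text
11.775 [0.58999241 0.21146005 0.16356139] [0.34 0.5  0.2  1.27 0.   2.01] [-0.21999133 -0.83043574 -0.33763129] ([338.7, 63.5, 14.5], np.float64(0.0413946433543515))
[[-0.099  0.     0.995]
 [-0.995  0.    -0.099]
 [-0.    -1.     0.   ]]
```

Emit:
move_arm --plan '[56, 0, 3, 0, 56, 0, 3, 0, 56, 0, 3, 0, 56, 0, 3, 0, 56, 0, 3, 0]'

```text
clock: 12.4
tool_pos: [0.5768, -0.0704, 0.1636]
eef_rot: [-0.476, 0.476, -0.523, 0.523]
ft_force: [1.1, 0.6, -1.7]
width: 0.0353
```

Emit:
move_arm --plan '[58, 0, 0, 0, 0, 50, 0, 0, 0, 30, 0, 0, 0, 0, 0, 0]'

```text
clock: 12.9
tool_pos: [0.5697, -0.1262, 0.0817]
eef_rot: [0.475, -0.476, 0.525, -0.522]
ft_force: [1.0, -0.0, -0.1]
width: 0.0354
```

```bash
python3 - <<'E'
from h import *;from bench import robot
s=robot.state();print(s['clock'],s['tool_pos'],s['ft_force'],togo(s,[.571,-.127,.005],-5.7))
c=robot.capture('wrist');print(tiltdepth(c,s))
cv2.imwrite('pics/w8.png',c['color'])
c=robot.capture('side');cv2.imwrite('pics/s8.png',cv2.resize(c['color'][120:300,240:440],None,fx=3,fy=3))
E
```

```text
12.9 [ 0.56973319 -0.12619328  0.08167281] [ 0.9701266  -0.01755602 -0.05293832] ([0.7, 76.7, 1.6], np.float64(0.16789354160594883))
{'n': 11214, 'slope_deg': np.float64(15.6), 'roll': np.float64(0.2), 'y0': np.float64(-0.0246), 'xr': (np.float64(-0.046), np.float64(0.048)), 'std': np.float64(0.0005)}
```

View pics/w8.png

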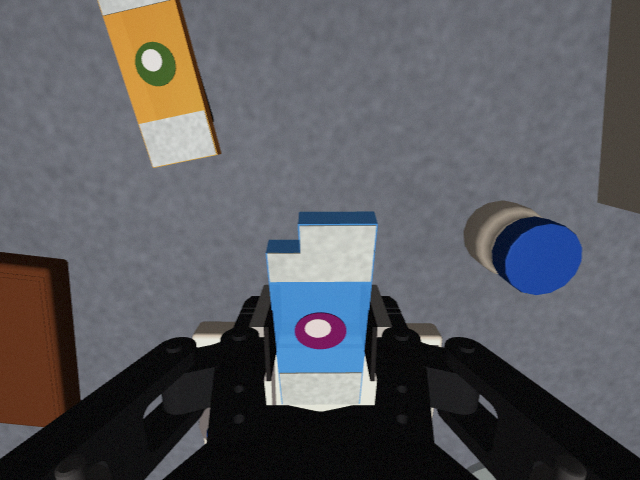

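View pics/s8.png

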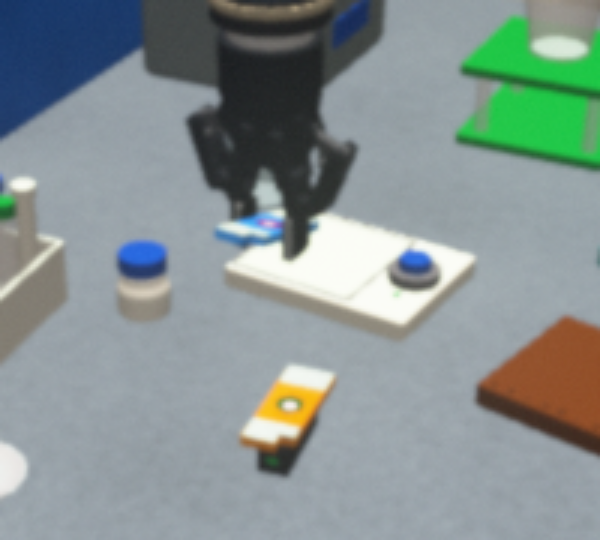

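Emit:
move_arm --plan '[0, 45, 0, 0, 0, 25, 0, 0, 0, 6, 0, 0, 8, 0, 0, 0, 0, 0, 0, 0]'

```text
clock: 13.62
tool_pos: [0.5715, -0.1352, 0.0089]
eef_rot: [-0.475, 0.474, -0.524, 0.525]
ft_force: [0.1, -0.5, -1.2]
width: 0.0355
```

Emit:
move_arm --plan '[3, 0, 0, 0, 2, 0, 0, 0, 0, 0, 0, 0]'

```text
clock: 14.0
tool_pos: [0.5707, -0.1381, 0.008]
eef_rot: [0.476, -0.474, 0.524, -0.524]
ft_force: [1.0, 11.0, 3.8]
width: 0.0353
```

It touches the wall at 11 N, but a bit high against the 20 mm edge. I'll back off, go lower and push again while rising.

Emit:
move_arm --plan '[-5, 0, 0, 0, 0, 4, 0, 0, 4, 0, 0, 0, 0, 0, 0, 0]'

```text
clock: 14.5
tool_pos: [0.5698, -0.138, 0.0031]
eef_rot: [0.475, -0.474, 0.525, -0.524]
ft_force: [0.1, 6.8, -0.1]
width: 0.0354
```

```bash
python3 - <<'E'
from h import *;from bench import robot
s=robot.state();print(s['clock'],s['tool_pos'],s['ft_force'])
c=robot.capture('wrist');print(tiltdepth(c,s))
E
```

```text
14.5 [ 0.56982159 -0.13795749  0.00308443] [ 0.12009325  6.84737588 -0.14071581]
{'n': 11345, 'slope_deg': np.float64(15.8), 'roll': np.float64(0.2), 'y0': np.float64(-0.0246), 'xr': (np.float64(-0.046), np.float64(0.047)), 'std': np.float64(0.0005)}
```

Emit:
move_arm --plan '[1.5, 0, 0, 0, 1, -1.5, 0, 0, 1, -2, 0, 0, 1, -2, 0, 0, 0, 0, 0, 0]'

```text
clock: 15.18
tool_pos: [0.5695, -0.1418, 0.0086]
eef_rot: [0.475, -0.474, 0.525, -0.523]
ft_force: [1.7, 11.9, -2.3]
width: 0.0352
```

```bash
cat > chk.py <<'E'
from h import *;from bench import robot
s=robot.state();print(s['clock'],s['tool_pos'],s['ft_force'].round(1))
c=robot.capture('wrist');print(tiltdepth(c,s));cv2.imwrite(f"pics/chk{int(s['clock']*100)}.png",c['color'])
E
python3 chk.py
```

```text
15.175 [ 0.56949363 -0.1417513   0.00858811] [ 1.7 11.9 -2.3]
{'n': 9626, 'slope_deg': np.float64(22.6), 'roll': np.float64(-0.1), 'y0': np.float64(-0.0238), 'xr': (np.float64(-0.046), np.float64(0.044)), 'std': np.float64(0.0004)}
```

Stage 2 is working: the tilt is 22.6°. Continuing along the arc.

Emit:
move_arm --plan '[1, -2, 0, 0, 1.2, -2, 0, 0, 1.2, -2, 0, 0, 1.2, -2, 0, 0, 0, 0, 0, 0]'

```text
clock: 15.85
tool_pos: [0.5689, -0.1469, 0.0166]
eef_rot: [0.475, -0.474, 0.525, -0.524]
ft_force: [0.7, 7.3, -2.8]
width: 0.0352
```

```bash
python3 chk.py
```

```text
15.85 [ 0.56889768 -0.14692339  0.0165515 ] [ 0.7  7.3 -2.8]
{'n': 5402, 'slope_deg': np.float64(25.2), 'roll': np.float64(-0.9), 'y0': np.float64(-0.0243), 'xr': (np.float64(-0.043), np.float64(0.058)), 'std': np.float64(0.0028)}
```

```bash
sed -i 's/(abs(T\[...,0\])<.06)/(T[...,0]>-.05)\&(T[...,0]<.012)/' h.py; python3 chk.py; ls pics | tail -3
```

```text
15.9 [ 0.56890026 -0.14693473  0.01651466] [ 0.6  7.4 -2. ]
{'n': 3459, 'slope_deg': np.float64(32.8), 'roll': np.float64(-0.2), 'y0': np.float64(-0.0223), 'xr': (np.float64(-0.043), np.float64(0.012)), 'std': np.float64(0.0004)}
wrist6.png
zs.png
zt.png
```

View pics/chk1585.png

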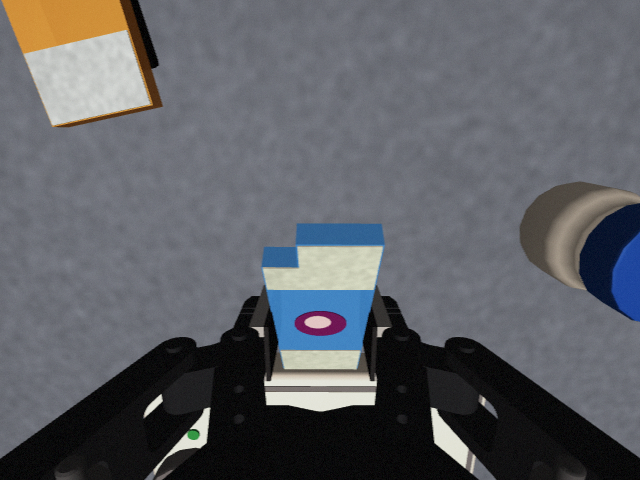

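The tilt is now 32.8°. About 7° more is needed.

Emit:
move_arm --plan '[1.5, -2, 0, 0, 1.5, -2, 0, 0, 1.5, -1.5, 0, 0, 0, 0, 0, 0]'

```text
clock: 16.45
tool_pos: [0.5684, -0.1514, 0.022]
eef_rot: [0.475, -0.474, 0.525, -0.524]
ft_force: [0.6, 7.0, -1.9]
width: 0.0351
```

```bash
python3 chk.py
```

```text
ret = _var(a, axis=axis, dtype=dtype, out=out, ddof=ddof,
  arrmean = um.true_divide(arrmean, div, out=arrmean,
  ret = ret.dtype.type(ret / rcount)
Traceback (most recent call last):
  File "chk.py", line 3, in <module>
    c=robot.capture('wrist');print(tiltdepth(c,s));cv2.imwrite(f"pics/chk{int(s['clock']*100)}.png",c['color'])
                                   ~~~~~~~~~^^^^^
  File "h.py", line 37, in tiltdepth
    return dict(n=len(Q),slope_deg=np.degrees(np.arctan(k[0])).round(1),roll=np.degrees(np.arctan(k[1])).round(1),y0=k[2].round(4),xr=(Q[:,0].min().round(3),Q[:,0].max().round(3)),std=r.std().round(4))
                                                                                                                                       ~~~~~~~~~~^^
ValueError: zero-size array to reduction operation minimum which has no identity
```

```bash
sed -i 's/(T\[...,1\]<.03)/(T[...,1]<-.003)/; s/(B>190)/(B>145)\&(abs(T[...,2])<.012)\&(T[...,0]>-.034)/' h.py; python3 chk.py; ls -t pics|head -1
```

```text
16.5 [ 0.5683851  -0.15141932  0.02196612] [ 0.6  6.5 -2.7]
{'n': 3630, 'slope_deg': np.float64(40.5), 'roll': np.float64(-0.2), 'y0': np.float64(-0.0211), 'xr': (np.float64(-0.034), np.float64(0.012)), 'std': np.float64(0.0004)}
chk1650.png
```

```bash
cp pics/$(ls -t pics|head -1) pics/cur.png
```

```text
(no output)
```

View pics/cur.png

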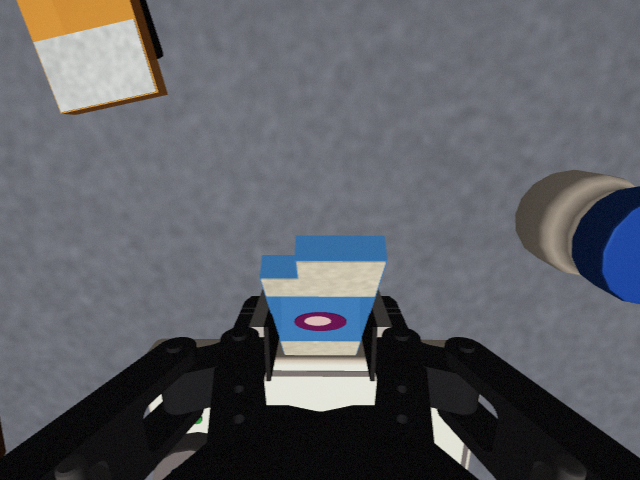

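It measures 40.5° with −0.2° roll. I'll firm up the grip, back off, rise and carry it over the lit square.

Emit:
move_arm --plan '[0, 0, 0, 0, -4, -2, 0, 0, 0, -30, 0, 0, 0, -45, 0, 0, 0, -25, 0, 0]' --squeeze 40

```text
clock: 17.18
tool_pos: [0.5698, -0.1483, 0.1268]
eef_rot: [-0.475, 0.474, -0.524, 0.525]
ft_force: [0.3, 0.9, -1.2]
width: 0.0353
```

```bash
cat > loc.py <<'E'
from h import *;from bench import robot
s=robot.state();print(s['clock'],s['tool_pos'],s['ft_force'].round(1),s['width'])
c=robot.capture('wrist');print(tiltdepth(c,s))
W=world(c);hsv=cv2.cvtColor(c['color'],cv2.COLOR_BGR2HSV).astype(int);v,u=np.indices(W.shape[:2])
m=(hsv[...,0]>140)&(hsv[...,1]>80)&(abs(u-320)<50)&(v>270)&(v<380)
vv,uu=np.nonzero(m);a,b=(uu.min()+uu.max())/2,(vv.min()+vv.max())/2
p=W[int(round(b)),int(round(a))];th=np.radians(tiltdepth(c,s)['slope_deg']);R=tool(s)
n=R@np.array([-np.sin(th),-np.cos(th),0]); n=n if n[2]>0 else -n
# normal of face: y = k x  -> (-k,1)
n2=R@np.array([np.sin(th),-np.cos(th),0]); 
cen=p-.004*n2;print('spec px',a,b,'centre',cen.round(4),'n',n2.round(2),'in tool',(R.T@(cen-s['tool_pos'])*1000).round(1))
print('togo',(R.T@(np.array([.578,-.252,.121])-cen)*1000).round(1))
cv2.imwrite('pics/loc%d.png'%(s['clock']*100),c['color'])
E
python3 loc.py
```

```text
17.175 [ 0.56979867 -0.14833061  0.12677708] [ 0.3  0.9 -1.2] 0.035302632623819656
{'n': 3659, 'slope_deg': np.float64(40.1), 'roll': np.float64(-0.2), 'y0': np.float64(-0.021), 'xr': (np.float64(-0.034), np.float64(0.012)), 'std': np.float64(0.0004)}
spec px 320.0 340.0 centre [ 0.5678 -0.1604  0.1327] n [-0.07 -0.64  0.77] in tool [12.2 -5.9 -0.7]
togo [90.2 11.8 19.2]
```

```bash
sed -i 's/(v>270)&(v<380)/(v>300)\&(v<345)\&(hsv[...,2]>60)/' loc.py; python3 loc.py
```

```text
17.225 [ 0.57078907 -0.14861212  0.1293736 ] [1.2 0.2 2.5] 0.034857801596930985
{'n': 3654, 'slope_deg': np.float64(40.1), 'roll': np.float64(-0.2), 'y0': np.float64(-0.021), 'xr': (np.float64(-0.034), np.float64(0.012)), 'std': np.float64(0.0004)}
spec px 320.0 321.0 centre [ 0.5707 -0.1413  0.1521] n [-0.07 -0.64  0.77] in tool [ -7.2 -22.8  -0.7]
togo [109.3  31.4  18.2]
```

Emit:
move_arm --plan '[28, 0, 5, 0, 28, 8, 5, 0, 28, 10, 5, 0, 25, 12, 3, 0, 0, 0, 0, 0]'

```text
clock: 17.9
tool_pos: [0.5751, -0.2595, 0.0923]
eef_rot: [0.474, -0.474, 0.526, -0.524]
ft_force: [-0.7, 0.7, -0.7]
width: 0.0351
```

```bash
python3 loc.py; python3 - <<'E'
from bench import robot
import cv2
for n in('side','top'):
    c=robot.capture(n);cv2.imwrite(f'pics/{n}9.png',c['color'])
s=robot.state();print(s['clock'],s['qvel'])
E
```

```text
17.9 [ 0.57507281 -0.25949739  0.09229849] [-0.7  0.7 -0.7] 0.03510033730681949
{'n': 2994, 'slope_deg': np.float64(40.0), 'roll': np.float64(-0.2), 'y0': np.float64(-0.021), 'xr': (np.float64(-0.034), np.float64(0.012)), 'std': np.float64(0.0004)}
spec px 320.0 321.0 centre [ 0.5752 -0.2521  0.1155] n [-0.06 -0.64  0.77] in tool [ -7.4 -23.1  -0.7]
togo [-0.4 -5.6  2.8]
18.05 [ 0.00902184 -0.00931023  0.00164454  0.0016427   0.00110474 -0.00111768]
```

View pics/side9.png

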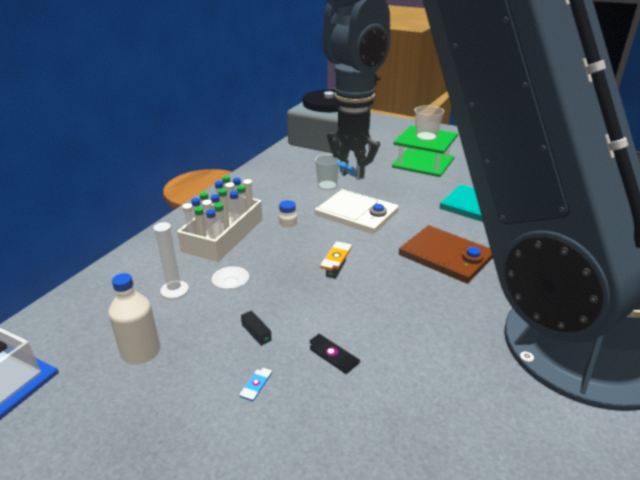

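View pics/top9.png

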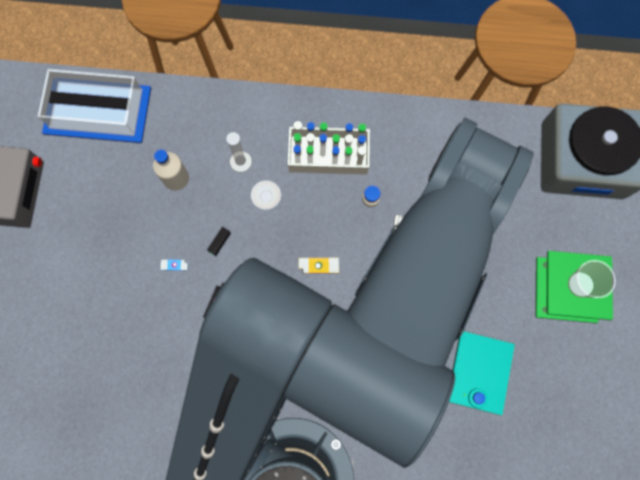

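Nothing else has moved. One small correction and settle, then a last check and hand-in.

Emit:
move_arm --plan '[0, -4, 2, 0, 0, 0, 0, 0, 0, 0, 0, 0, 0, 0, 0, 0, 0, 0, 0, 0]'

```text
clock: 18.68
tool_pos: [0.5781, -0.2583, 0.0983]
eef_rot: [0.474, -0.474, 0.524, -0.524]
ft_force: [-0.3, -0.1, -1.2]
width: 0.0351
```

```bash
python3 loc.py && python3 - <<'E'
from bench import robot
s=robot.state();print(abs(s['qvel']).max(),s['width']);print(robot.sign_off())
E
```

```text
18.675 [ 0.57810355 -0.25831551  0.09826684] [-0.3 -0.1 -1.2] 0.0350597310582269
{'n': 3221, 'slope_deg': np.float64(40.0), 'roll': np.float64(-0.2), 'y0': np.float64(-0.021), 'xr': (np.float64(-0.034), np.float64(0.012)), 'std': np.float64(0.0004)}
spec px 320.0 321.0 centre [ 0.578  -0.2516  0.1201] n [-0.06 -0.64  0.77] in tool [ -6.6 -21.8  -0.7]
togo [ 0.4 -0.9 -0. ]
0.001762232867760218 0.03536925575154034
the job is handed in; nothing more can be done
None
```

The job is handed in, at about 18.7 s of the 51 s allowed; the sign-off gives no verdict.

**What I did**
- **Button:** I pressed it with the shut fingers until it bottomed out, about 6 mm of travel and briefly 35 N of upward force, then let go.
- **Pick-up:** I gripped the larger blue slide by its long edges at the clear middle and lifted it. Its frosted end was the one with the corner notch in the wrist picture.
- **Tilt:** The tool cannot tilt, so I pivoted the slide between the pads. I first pressed its frosted half on the end of its own rest (about 16°), then pushed its clear end against the panel's side wall while rising (about 40°).

**Last checks**
- **Pose:** The slide measured 40.0° with the notched end up, label face up, and its long edges level to 0.2°.
- **Position:** Its centre was within about 1 mm of over the lit square's middle as I measured it, and about 100 mm above it.
- **Grip:** The fingers hold about 7 mm from its centre on the clear-end side. The squeeze is 40 N and the opening 35 mm.
- **Stillness:** Joint speeds were below 0.002 rad/s just before hand-in.
- **Bystanders:** In the last side and top pictures, the amber slide, dish, jar, wash bottle and cylinder looked unmoved, and the beaker did in the side picture. I compared these by eye only.

**Disagreements**
- The top and side cameras differed by about 5 mm in y on the slide, and by up to 15 mm on the button. The wrist camera settled both.
- Two readings along the way came out wrong: one tilt fit that caught part of the panel, and one position for the slide's purple spot. I corrected both and measured again.
- I did not measure the button's return directly. It looked up in the side picture, and nothing touched it after the press.

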